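# Close and latch the sliding clamp of a screwdriving fixture

## Robot

A 6-joint arm with a two-finger parallel gripper is mounted at the origin on the work surface. World frame = base frame: x ahead of the robot, y to its left, z up, the work surface at z = 0. Lengths are in mm, angles in degrees, forces in N, time in s.
With the tool pointing down it reaches from about 275 to 750 mm from the base axis. Payload 10.2 kg.
Tool frame: the origin (TCP) lies at the very end of the fingers, on their centre line; the grasp point (between the pads) lies 19 mm behind it; z points along the fingers, y is the line along which they close (so a half turn about z gives the same grasp; the last joint's range is limited). The gripper opens to 85 mm and grips with 20 to 120 N. Pads are 22 mm wide; open, the fingers measure 114 mm over their backs; the gripper's body (76 mm by 85 mm) begins 54 mm behind the grasp point. The pads swing forward as they close: fully open they stand 13 mm farther back than shut.
Start: joints at [-82.472, 17.928, 85.812, -0, 76.261, -12.8], TCP at [182.374, -492.312, 231.294] pointing down, gripper open.
Joint ranges: [-168.41, 168.41], [-55.51, 124.54], [10.69, 146.95], [-70.63, 250.63], [1, 178], [-165.06, 165.06]. Speed limits (degrees/s): [136.94, 136.94, 172.46, 180, 180, 180].

## Interface

Orientations are given as [roll, pitch, yaw] about the fixed x, y, z axes, in that order (R = Rz(yaw) Ry(pitch) Rx(roll)).
In Python, from cell import arm, optics gives the robot as it stands.
- The arm moves only by the tool move_arm, never from a script. Its argument "motion" is a list that holds one entry, the list of rows, each a list of 4 numbers: the shift along the tool's x, y, z in mm, then the turn about the tool's z in rad. In form: [[[dx, dy, dz, turn], ...]]. A call has 1 to 10 rows; each row shifts and turns the commanded pose from where the row before left it, along the tool's axes as they then stand; what a row does not reach is not made up. A row lasts 1/8 s, in which the tool goes at most 62.5 mm and 10.7 degrees, less where a joint would pass 70% of its speed; a pose out of reach is approached as far as the arm can. A call is refused whole if a number of a shift passes 62.5 or a number of a turn 0.188, either way. A call with a gripper value outside its range is refused whole. "claw" is the opening, from -1 (shut) to 1 (fully open), so that 0 is half open, set as the call begins (left out, the last holds). The fingers move at their own pace and stop on an object; "grip_force" is the grip in N (left out, the last holds). Time passes only in rows, so rows that do not move let the fingers close. It gives the time, the measured TCP pose, the force, the opening and the grip force at its end, in the units of the state.
- arm.get_state(): the state, without advancing time (a new reading comes with each control period).
- optics.get_image(name): name is "side" or "top" or "wrist"; returns (picture, depth): 384x512x3 uint8, blue, green, red; 384x512 float32, mm along the optical axis (not along the pixel's ray), 0 where there is no reading.
- optics.camera_model(name): a dict with "intrinsics" (3x3 intrinsics, pixels), "eye" and "rotation" of the camera in the world; the wrist camera has in their place "T_tool_cam" (4x4, takes a point from camera to tool coordinates, whose origin is the TCP and whose axes are the flange's). Camera axes: x right, y up, looking along -z (the intrinsics and any distortion apply to the point x, -y, -z); pixel columns grow to the right and rows downward; lengths in mm; the calibration is good to about 2 mm. A picture is of the moment at which its call begins: read the wrist's pose just before it. camera_model takes no time and is no camera call.
- arm.finish_job(): hands the job in; it is judged then, once.
The state is a dict: "t": time; "joint_pos": joint angles; "joint_vel": joint speeds; "joint_efforts": joint torques, N m; "position": TCP position; "tool_rot": TCP orientation; "contact_force": force on the tool from outside, world axes, zero at the start; "ft_torque": the same for the moment, N m; "grip_width": opening from 0.0 (shut) to 1.0 (fully open); "grip_force": force on a finger pad.
Only numpy, scipy, OpenCV 4.12 (cv2) and the standard library are available. Lean on these libraries where they do the work, as an engineer would, in place of code of your own. Each camera call takes 0.05 s, during which the arm holds its last target. There are 200 camera calls.

## Task

Close the clamp on the brass part in the fixture and latch it: push the red knob along its slot up to the corner, then push it sideways to the very end of the short leg (the green dot), and leave it there. Use light pushes with the fingertips only: do not pinch or force the knob, and leave the brass part, the spare part, the screwdriver and the collar where they are.

Things in the scene. Friction and masses are not known exactly. Their poses are not given: they have to be found in the camera images.
- fixture: Fixed clamping fixture, 265 x 140 mm. Origin at bench level; x along the slot's long leg towards the nest, y along the short leg to its closed end, z up. Aluminium gate plate x -70 to 45, y -60 to 60 mm, top 36 mm high, clear above but for the knob and 3 mm bolt heads. Slot 13 mm wide, centre line (-40,-20) to corner (20,-20) to end (20,20) mm. Beyond the plate: blue jaw, 56 mm high, and nest.
- jaw (a joint): Travel of the blue clamp jaw, and of the knob's pin with it, along the fixture's x: 0 = open (pin at the start of the long leg, red dot), 0.060 m = closed against the part (pin at the corner). Starts between 0 and 0.015. Slides with about 2.5 N of friction, no spring: stays where it is left.
- knob (a joint): Travel of the knob's pin across the jaw, along the fixture's y: 0 = in the long leg, 0.040 m = at the closed end of the short leg (latched). The slot lets it move only when the jaw is closed (pin within about 1.5 mm of the corner). About 2 N of friction, no spring. At the slot's ends it meets hard stops.
- knob_top (a point): Centre of the top of the red knob: an upright cylinder of 28 mm diameter, from 52 to 84 mm above the bench, on a 10 mm steel pin that stands up through the slot. The knob does not turn or lift.
- slot_corner (a point): Corner of the slot's centre line, at the plate's top face (36 mm above the bench).
- slot_end (a point): Where the pin's axis must end: end of the short leg, at the plate's top face; a green dot is on the plate 18 mm beyond it.
- workpiece: Loose turned brass part, 36 mm diameter, 62 mm high, standing 12 mm deep in the nest, its top about 80 mm above the bench. Origin at the centre of its underside.
- spare: Loose brass part like the workpiece, 36 mm diameter, 62 mm high, standing on the bench beside the fixture. Origin at the centre of its underside.
- driver: Loose hand screwdriver with a yellow handle lying on the bench beside the fixture; x along it towards the tip.
- collar: Loose dark steel ring, 52 mm outside diameter, 14 mm high, lying on the bench beside the fixture. Origin at the centre of its underside.
Things that resemble listed ones, but are neither listed nor needed, are in the scene too. Leave any pink look-alike of the workpiece alone.

How it is judged (in metres and radians):
On the way, in this order (a step that is already met when the one before it is completed fails the run):
1. the jaw is closed: the pin has been pushed along the long leg to the corner (value of joint jaw above 0.055 m), for 0.1 s.
2. the pin has been pushed to the end of the short leg (value of joint jaw above 0.055 m and value of joint knob above 0.034 m), for 0.2 s.
At the end, for the whole second after the job is handed in: The pin rests at the closed end of the short leg: jaw beyond 55 of 60 mm, knob beyond 34 of 40 mm across; the part still stands in its nest at rest (all of step 2 and linear speed of workpiece below 0.02 m/s and height (world z) of workpiece below 0.024 m and angle between workpiece's own z axis and vertical below 0.15 rad); the robot touches nothing.
It fails at once if the knob is pinched or forced, or the fixture pressed hard (more than 35 N from the fingers) (contact force between the fingers and fixture above 35 N).
It fails at once if the part in the nest is lifted or knocked over (height (world z) of workpiece above 0.026 m or angle between workpiece's own z axis and vertical above 0.25 rad).
It fails at once if the spare part, the screwdriver or the collar is moved by more than 20 mm (distance of any of spare, driver, collar from where it was at the start of the episode above 0.02 m).
It also fails if it takes over 48 s, if anything falls off the work surface, if the arm or the gripper's body presses on something with over 40 N, if the wrist force passes 120 N, or if a joint passes its speed limit or range.

## Working session

There is one attempt and no reset: what is moved stays moved. The work goes in short steps, Python scripts to look and compute and a tool call to move; the robot and the scene stay as the last step left them, time stands still between calls to the robot, and variables do not carry over. Pictures are saved under pics/ and viewed, at most 10 in all, crops included, and the job is handed in when it is done.

Besides the shell and the picture viewer there is one more tool, called after "Emit:" as a command line: name --argument value ..., lists and objects as JSON in quotes. move_arm: Moves the arm, as the interface text tells. Its arguments: {"type":"object","properties":{"motion":{"type":"array"},"claw":{"type":"number"},"grip_force":{"type":"number"}},"required":["motion"]}

```bash
mkdir -p pics
python3 - <<'E'
from cell import arm, optics
import cv2,numpy as np
s=arm.get_state();print(s['t'],s['position'],s['tool_rot'],s['grip_width'])
for n in('top','side'):
    im,d=optics.get_image(n);cv2.imwrite(f'pics/{n}0.png',im);np.savez(f'{n}0.npz',im=im,d=d)
    c=optics.camera_model(n);print(n,c)
E
```

```text
0.0 [ 182.33283761 -492.03799829  230.71451872] [-1.79924723e+02 -1.75105682e-02  2.03272221e+01] 1.0008415435964082
top {'intrinsics': array([[413.30696504,   0.        , 254.16464063],
       [  0.        , 413.30696504, 188.41442984],
       [  0.        ,   0.        ,   1.        ]]), 'eye': array([ 430.05887612,   18.83054642, 1006.07856636]), 'rotation': array([ 1.16305267e+01, -2.77054061e-02, -8.70035914e+01])}
side {'intrinsics': array([[365.71413671,   0.        , 250.9229257 ],
       [  0.        , 365.71413671, 188.60499825],
       [  0.        ,   0.        ,   1.        ]]), 'eye': array([425.84620448, 507.74795108, 591.75392951]), 'rotation': array([  45.57814131,    0.59578419, -156.13335284])}
```

View pics/top0.png

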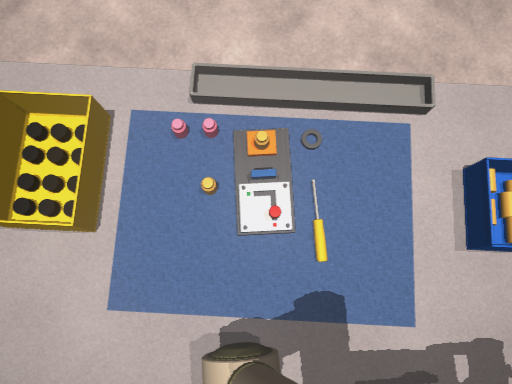

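View pics/side0.png

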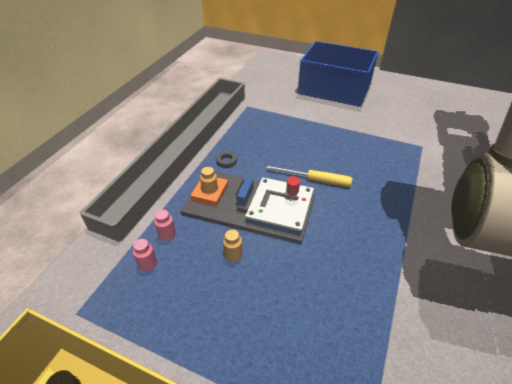

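The top view shows the fixture with its plate around (265,208), the red knob at (275,212), the green dot at (249,194) and the red dot at (275,225). The screwdriver is to the right, the spare is at (208,185), and the collar is at (312,139).

```bash
cat > h.py <<'E'
import cv2,numpy as np
from cell import arm,optics
from scipy.spatial.transform import Rotation as R
def ray(n,uv,z):
    c=optics.camera_model(n);K=c['intrinsics'];M=R.from_euler('xyz',c['rotation'],degrees=True).as_matrix()
    uv=np.atleast_2d(uv).astype(float)
    p=np.c_[(uv[:,0]-K[0,2])/K[0,0],-(uv[:,1]-K[1,2])/K[1,1],-np.ones(len(uv))]@M.T
    return c['eye']+p*((z-c['eye'][2])/p[:,2])[:,None]
def blobs(mask,amin=4):
    n,l,s,c=cv2.connectedComponentsWithStats(mask.astype(np.uint8))
    return [(int(s[i,4]),c[i],l==i) for i in range(1,n) if s[i,4]>=amin]
def cols(im):
    b,g,r=[im[...,i].astype(int) for i in range(3)]
    return dict(red=(r>130)&(g<70)&(b<70),green=(g>r+50)&(g>b+40),white=(r>150)&(g>150)&(b>150),blue=(b>120)&(r<60)&(g>60)&(b>g+40))
E
python3 - <<'E'
from h import *
for n in('top','side'):
    im=np.load(n+'0.npz')['im'];C=cols(im)
    for k in('red','green'):
        for a,c,m in blobs(C[k]): print(n,k,a,c.round(1),ray(n,c,84)[0].round(1),ray(n,c,36)[0].round(1))
    bl=[b for b in blobs(C['white'],300)]
    for a,c,m in bl:
        if n=='top' and not(200<c[0]<300 and 150<c[1]<250): continue
        u=np.argwhere(m)[:,::-1]
        p=ray(n,u,36)[:,:2].astype(np.float32)
        print(n,'white',a,c.round(1),cv2.minAreaRect(p),cv2.boxPoints(cv2.minAreaRect(p)).round(1).tolist())
E
```

```text
top green 11 [248.1 193.4] [607.4  41.5  84. ] [616.7  42.7  36. ]
top white 85907 [248.8 166. ] ((667.5027465820312, 17.48919677734375), (942.637451171875, 1325.8924560546875), 3.016639232635498) [[161.89999389648438, 654.7000122070312], [231.6999969482422, -669.2999877929688], [1173.0999755859375, -619.7000122070312], [1103.300048828125, 704.2999877929688]]
top white 2139 [264.1 206.9] ((588.0847778320312, 1.21649169921875), (116.23616027832031, 122.43815612792969), 5.861836910247803) [[524.0, 56.20000076293945], [536.5, -65.5999984741211], [652.2000122070312, -53.70000076293945], [639.5999755859375, 68.0999984741211]]
side red 8 [294.5 184.8] [564.6  -8.5  84. ] [577.7 -57.3  36. ]
side green 6 [260.  210.5] [601.1  82.8  84. ] [617.6  42.6  36. ]
side white 40019 [187.3 172.3] ((637.4785766601562, -125.2947998046875), (1026.3831787109375, 1132.6536865234375), 0.0418286994099617) [[123.9000015258789, 440.70001220703125], [124.69999694824219, -692.0], [1151.0999755859375, -691.2000122070312], [1150.300048828125, 441.3999938964844]]
side white 628 [502.1 185.8] ((163.57955932617188, -239.88406372070312), (144.8372802734375, 34.736053466796875), 87.63616943359375) [[143.1999969482422, -311.5], [177.89999389648438, -313.0], [183.89999389648438, -168.1999969482422], [149.1999969482422, -166.8000030517578]]
side white 1959 [279.8 204.2] ((589.0167236328125, 1.2957763671875), (117.33392333984375, 122.75820922851562), 5.847347259521484) [[524.4000244140625, 56.400001525878906], [536.9000244140625, -65.69999694824219], [653.5999755859375, -53.79999923706055], [641.0999755859375, 68.30000305175781]]
side white 6379 [434.4 352.5] ((251.2198486328125, 173.1389923095703), (167.79974365234375, 203.61607360839844), 0.14008629322052002) [[167.10000610351562, 274.70001220703125], [167.60000610351562, 71.0999984741211], [335.3999938964844, 71.5], [334.8999938964844, 275.20001220703125]]
```

Run:
```python
import cv2
im=cv2.imread('pics/top0.png')[110:270,180:340];a=cv2.resize(im,None,fx=3.7,fy=3.7,interpolation=2)
cv2.imwrite('pics/c1.png',a)
```

```text
(no output)
```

View pics/c1.png

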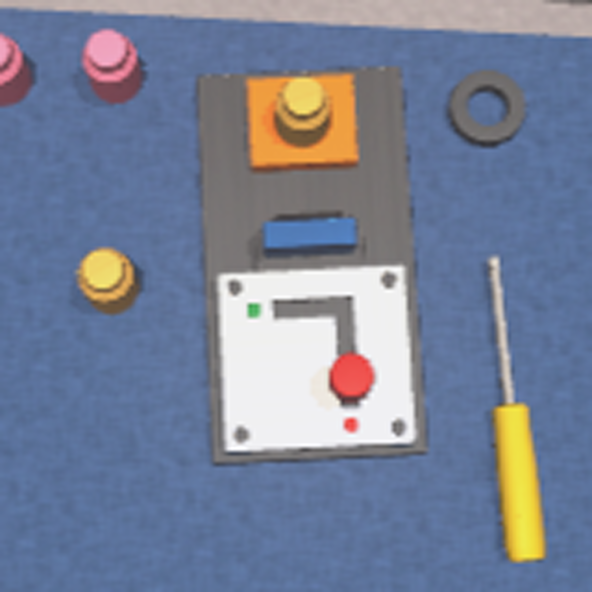

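```bash
cat >> h.py <<'E'
th=np.radians(5.85);O=np.array([600.9,2.5]);u=np.array([np.cos(th),np.sin(th)]);v=np.array([-u[1],u[0]])
def fx(p): d=np.asarray(p)[:2]-O; return np.array([d@u,d@v])
def knob(im,n):
    b,g,r=[im[...,i].astype(int) for i in range(3)]
    q=[x for x in blobs((r>90)&(g<0.45*r)&(b<0.45*r),8)]
    return [(a,c.round(1),fx(ray(n,c,84)[0]).round(1),fx(ray(n,c,68)[0]).round(1),fx(ray(n,c,36)[0]).round(1)) for a,c,m in q]
E
python3 - <<'E'
from h import *
for n in('top','side'):
    im=np.load(n+'0.npz')['im']
    for k in knob(im,n): print(n,k)
p=arm.get_state()['position']
print(fx(p))
E
```

```text
top (103, array([274.3, 211.1]), array([-33. , -19.1]), array([-30.7, -20. ]), array([-26. , -21.8]))
side (90, array([293.1, 180.9]), array([-31.9, -17.2]), array([-29. , -34.1]), array([-23.3, -68. ]))
[-466.77635    -449.34565516]
```

Emit:
move_arm --motion '[[[0,0,0,0.127],[0,0,0,0.126],[0,0,0,0],[0,0,0,0]]]' --claw -1

```text
t: 0.6
position: [182.4, -492.2, 231.1]
tool_rot: [-180.0, 0.0, 6.0]
contact_force: [0.1, 0.2, 0.8]
grip_width: 0.14
grip_force: 0.0
```

Emit:
move_arm --motion '[[[30,-33,0,0],[30,-33,0,0],[30,-33,0,0],[30,-33,0,0],[30,-33,0,0],[30,-33,0,0],[30,-33,0,0],[30,-33,0,0],[30,-33,0,0],[30,-33,0,0]]]'

```text
t: 1.85
position: [448.0, -132.2, 231.4]
tool_rot: [180.0, -0.0, 5.9]
contact_force: [0.8, -0.6, 0.7]
grip_width: 0.004
grip_force: 0.0
```

Run:
```python
from h import *
s=arm.get_state();print(fx(s['position']),s['position'],s['tool_rot'],s['grip_width'])
```

```text
[-165.80660833 -118.45098722] [ 448.02994139 -132.23385959  231.3949449 ] [ 1.79988847e+02 -1.33039582e-02  5.94464526e+00] 0.003610465008408619
```

Emit:
move_arm --motion '[[[22,-24.5,0,0],[22,-24.5,0,0],[22,-24.5,0,0],[22,-24.5,0,0],[0,0,40,0],[0,0,40,0],[0,0,30,0],[0,0,10,0],[0,0,0,0]]]'

```text
t: 2.98
position: [525.0, -27.2, 111.6]
tool_rot: [180.0, 0.0, 5.9]
contact_force: [0.0, 0.9, 0.7]
grip_width: 0.0
grip_force: 0.0
```

Run:
```python
from h import *
s=arm.get_state();print(fx(s['position']),s['position'],s['contact_force'])
a=optics.get_image('side')[0];b=optics.get_image('top')[0]
a=cv2.resize(a[130:260,200:360],None,fx=2.4,fy=2.4);b=cv2.resize(b[130:260,180:340],None,fx=2.4,fy=2.4)
cv2.imwrite('pics/c2.png',np.hstack([a,b]))
```

```text
[-78.50111082 -21.7800681 ] [525.02763342 -27.16782359 111.58780472] [0.0250968  0.92068867 0.71831646]
```

View pics/c2.png

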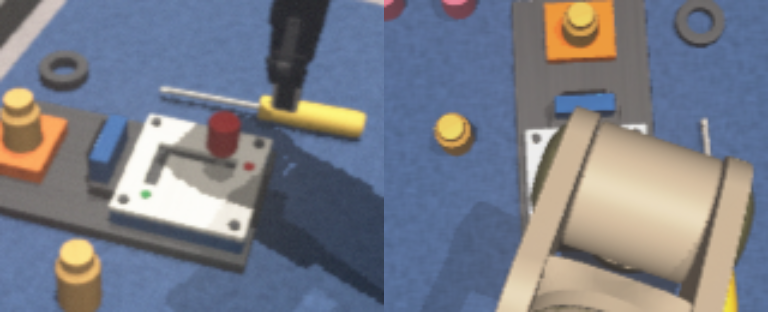

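The left half (side view) shows the closed fingers above and behind the knob, with nothing touching. I'll lower them and advance.

Emit:
move_arm --motion '[[[0,-1,20,0],[0,-1,20,0],[0,0,11,0],[5,0,0,0],[5,0,0,0],[4,0,0,0],[4,0,0,0],[4,0,0,0],[4,0,0,0],[0,0,0,0]]]'

```text
t: 4.32
position: [550.8, -22.4, 60.2]
tool_rot: [180.0, -0.0, 5.8]
contact_force: [0.1, 0.4, 0.5]
grip_width: 0.0
grip_force: 0.0
```

```bash
cat > st.py <<'E'
from h import *
s=arm.get_state();print('t',s['t'],'fx',fx(s['position']).round(1),'z',s['position'][2].round(1),'F',s['contact_force'].round(1))
for k in knob(optics.get_image('side')[0],'side'): print(k[:3])
E
python3 st.py
```

```text
t 4.325 fx [-52.4 -19.7] z 60.2 F [0.1 0.4 0.5]
(27, array([288.9, 179.1]), array([-22.4, -20.1]))
```

Emit:
move_arm --motion '[[[4,0,0,0],[4,0,0,0],[4,0,0,0],[4,0,0,0],[4,0,0,0],[4,0,0,0]]]'

```text
t: 5.12
position: [574.6, -19.9, 60.2]
tool_rot: [-180.0, 0.0, 5.8]
contact_force: [-3.0, -0.5, 0.4]
grip_width: -0.002
grip_force: 1.4
```

```bash
python3 st.py
python3 - <<'E'
from h import *
a=optics.get_image('side')[0]
cv2.imwrite('pics/c3.png',cv2.resize(a[130:260,200:360],None,fx=4,fy=4))
E
```

```text
t 5.125 fx [-28.4 -19.6] z 60.2 F [-3.  -0.5  0.4]
(27, array([277.5, 177.3]), array([  0.9, -18.4]))
```

View pics/c3.png

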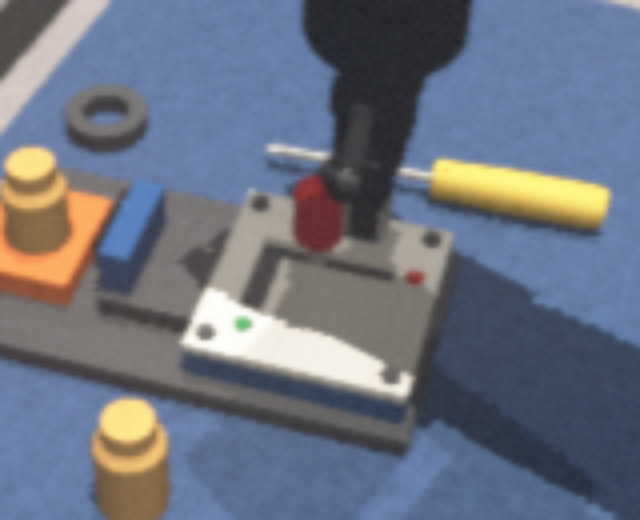

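The fingers are pushing the knob at about 3 N, and it is now near fixture x = -3.

Emit:
move_arm --motion '[[[4,0,0,0],[4,0,0,0],[4,0,0,0],[3,0,0,0],[2,0,0,0],[1,0,0,0],[0,0,0,0]]]'

```text
t: 6.1
position: [592.5, -18.2, 60.3]
tool_rot: [-180.0, -0.0, 5.8]
contact_force: [-0.4, -0.8, 0.1]
grip_width: 0.0
grip_force: 0.6
```

Emit:
move_arm --motion '[[[1,0,0,0],[0.5,0,0,0],[0.5,0,0,0]]]'

```text
t: 6.48
position: [594.3, -18.0, 60.3]
tool_rot: [-180.0, 0.0, 5.8]
contact_force: [-2.2, -0.1, 1.2]
grip_width: 0.0
grip_force: 1.3
```

```bash
python3 st.py
```

```text
t 6.475 fx [ -8.7 -19.7] z 60.3 F [-2.2 -0.1  1.2]
(27, array([267.7, 175.8]), array([ 21.3, -16.7]))
(8, array([271. , 179.9]), array([11.5, -6.9]))
```

Emit:
move_arm --motion '[[[0.5,0,0,0],[0.5,0,0,0],[0.5,0,0,0],[0.5,0,0,0]]]'

```text
t: 7.02
position: [596.3, -17.8, 60.3]
tool_rot: [180.0, 0.0, 5.8]
contact_force: [-2.8, -0.4, 0.9]
grip_width: 0.004
grip_force: 1.3
```

Emit:
move_arm --motion '[[[0.5,0,0,0],[0.5,0,0,0]]]'

```text
t: 7.28
position: [597.3, -17.7, 60.3]
tool_rot: [180.0, -0.0, 5.8]
contact_force: [-2.8, 0.2, 0.6]
grip_width: -0.002
grip_force: 1.3
```

Emit:
move_arm --motion '[[[0.5,0,0,0],[0.5,0,0,0]]]'

```text
t: 7.52
position: [598.3, -17.6, 60.3]
tool_rot: [-180.0, -0.0, 5.8]
contact_force: [-1.7, -0.0, 0.1]
grip_width: 0.0
grip_force: 1.3
```

Emit:
move_arm --motion '[[[0.5,0,0,0],[0.5,0,0,0]]]'

```text
t: 7.78
position: [599.0, -17.5, 60.3]
tool_rot: [-180.0, 0.1, 5.8]
contact_force: [-5.9, 0.1, 1.6]
grip_width: 0.002
grip_force: 3.0
```

Emit:
move_arm --motion '[[[0.5,0,0,0]]]'

```text
t: 7.9
position: [599.1, -17.5, 60.3]
tool_rot: [-180.0, 0.1, 5.8]
contact_force: [-9.0, -1.0, 4.7]
grip_width: 0.004
grip_force: 4.4
```

Emit:
move_arm --motion '[[[0,0,0,0],[0,0,0,0]]]'

```text
t: 8.15
position: [599.0, -17.5, 60.3]
tool_rot: [-180.0, 0.1, 5.8]
contact_force: [-7.8, -1.9, 3.5]
grip_width: -0.001
grip_force: 3.8
```

```bash
python3 st.py
```

```text
t 8.15 fx [ -3.9 -19.7] z 60.3 F [-7.8 -1.9  3.5]
(47, array([266.7, 178.9]), array([20.7, -7.3]))
(9, array([271. , 184.8]), array([7.6, 6.9]))
```

The hard stop is at fixture x ≈ 20, so the jaw is closed. Next I'll go around to the knob's -y side.

Emit:
move_arm --motion '[[[-8,0,0,0],[-10,0,0,0],[0,15,0,0],[0,16,0,0],[0,15,0,0],[14,0,0,0],[14,0,0,0],[14,0,0,0],[0,0,0,0]]]'

```text
t: 9.32
position: [628.8, -61.5, 60.0]
tool_rot: [180.0, -0.0, 5.8]
contact_force: [0.5, 0.5, 0.6]
grip_width: 0.002
grip_force: 0.0
```

```bash
python3 st.py
python3 - <<'E'
from h import *
a=optics.get_image('side')[0]
cv2.imwrite('pics/c4.png',cv2.resize(a[130:260,200:360],None,fx=4,fy=4))
E
```

```text
t 9.325 fx [ 21.2 -66.5] z 60.0 F [0.5 0.5 0.6]
(24, array([266.7, 178.7]), array([20.8, -7.7]))
```

View pics/c4.png

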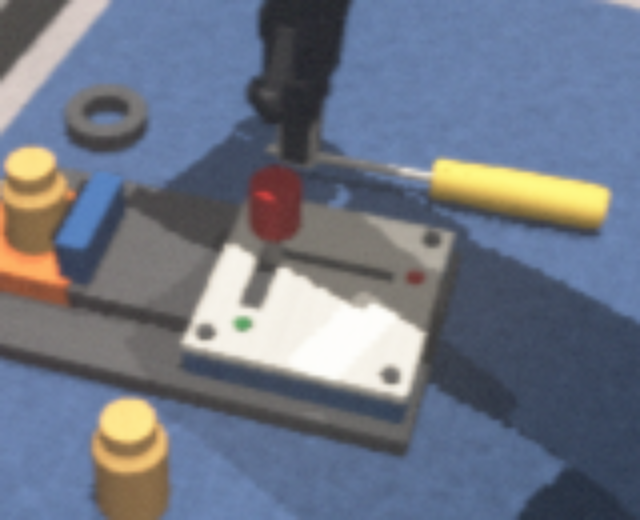

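The knob is at the corner, the jaw touches the part, and the fingers are on the knob's far (-y) side. Now I'll push along +y.

Emit:
move_arm --motion '[[[0,-4,0,0],[0,-4,0,0],[0,-4,0,0],[0,-3,0,0],[0,-3,0,0],[0,-3,0,0],[0,-3,0,0]]]'

```text
t: 10.3
position: [625.9, -37.0, 60.3]
tool_rot: [180.0, -0.0, 5.8]
contact_force: [0.0, -2.8, -0.2]
grip_width: -0.001
grip_force: 1.1
```

```bash
python3 st.py
```

```text
t 10.3 fx [ 20.9 -41.8] z 60.3 F [ 0.  -2.8 -0.2]
```

Emit:
move_arm --motion '[[[0,-4,0,0],[0,-4,0,0],[0,-4,0,0],[0,-4,0,0],[0,-3,0,0],[0,-3,0,0],[0,-2,0,0],[0,-1,0,0]]]'

```text
t: 11.35
position: [623.3, -11.9, 60.3]
tool_rot: [-180.0, 0.0, 5.8]
contact_force: [-0.2, -2.7, 0.7]
grip_width: 0.0
grip_force: 1.0
```

```bash
python3 st.py
python3 - <<'E'
from h import *
a=optics.get_image('side')[0]
cv2.imwrite('pics/c5.png',cv2.resize(a[130:260,200:360],None,fx=4,fy=4))
E
```

```text
t 11.35 fx [ 20.8 -16.6] z 60.3 F [-0.2 -2.7  0.7]
(33, array([264.6, 187.1]), array([18. , 17.1]))
(17, array([264.3, 196.1]), array([11.4, 41.4]))
```

View pics/c5.png

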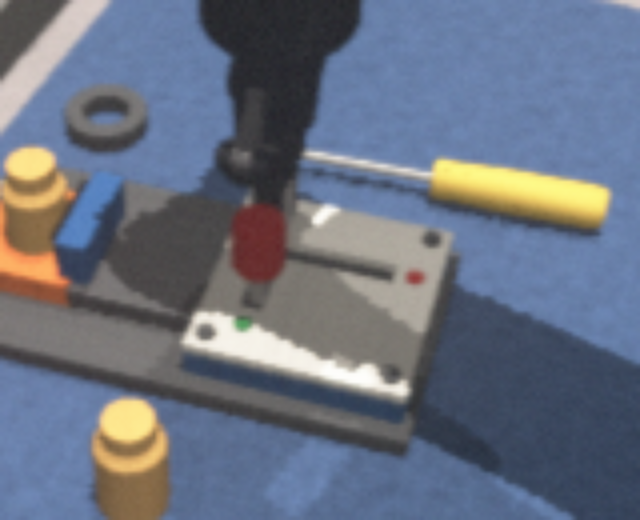

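The knob is partway along the short leg, with the green dot still showing at (243,322) in the crop. I'll keep pushing in small steps.

Emit:
move_arm --motion '[[[0,-2,0,0],[0,-2,0,0],[0,-1,0,0],[0,-1,0,0],[0,-0.5,0,0]]]'

```text
t: 12.08
position: [622.7, -5.5, 60.3]
tool_rot: [-180.0, 0.0, 5.8]
contact_force: [-0.0, -2.2, 0.4]
grip_width: -0.002
grip_force: 1.0
```

Emit:
move_arm --motion '[[[0,-0.5,0,0],[0,-0.5,0,0],[0,-0.5,0,0]]]'

```text
t: 12.45
position: [622.5, -4.0, 60.3]
tool_rot: [-180.0, 0.0, 5.8]
contact_force: [-0.7, -2.3, 0.2]
grip_width: 0.001
grip_force: 1.0
```

Emit:
move_arm --motion '[[[0,-0.5,0,0],[0,-0.5,0,0]]]'

```text
t: 12.7
position: [622.4, -3.0, 60.3]
tool_rot: [-180.0, 0.0, 5.8]
contact_force: [-0.4, -1.3, 0.1]
grip_width: 0.001
grip_force: 1.0
```

Emit:
move_arm --motion '[[[0,-0.5,0,0],[0,-0.5,0,0]]]'

```text
t: 12.95
position: [622.3, -2.1, 60.3]
tool_rot: [180.0, 0.0, 5.8]
contact_force: [-0.2, -2.8, -0.4]
grip_width: -0.003
grip_force: 1.9
```

Emit:
move_arm --motion '[[[0,-0.5,0,0],[0,-0.5,0,0]]]'

```text
t: 13.2
position: [622.3, -1.9, 60.4]
tool_rot: [179.9, -0.0, 5.8]
contact_force: [-0.1, -8.6, 0.6]
grip_width: -0.0
grip_force: 4.0
```

Emit:
move_arm --motion '[[[0,-0.5,0,0]]]'

```text
t: 13.32
position: [622.3, -1.8, 60.4]
tool_rot: [179.9, -0.0, 5.8]
contact_force: [-0.2, -10.1, -1.5]
grip_width: -0.001
grip_force: 4.9
```

```bash
python3 st.py
```

```text
t 13.325 fx [20.9 -6.4] z 60.4 F [ -0.2 -10.1  -1.5]
(132, array([262.8, 193.4]), array([16.3, 35.3]))
```

The hard stop gives a rising 10 N with the TCP stationary, which puts the knob at y ≈ 20. I'll back off along -y, then go up.

Emit:
move_arm --motion '[[[0,0,0,0],[0,4,0,0],[0,10,0,0],[0,16,0,0],[0,16,0,0],[0,0,-30,0],[0,0,-40,0],[0,0,-40,0],[0,30,-20,0],[-30,30,0,0]]]'

```text
t: 14.62
position: [604.1, -110.8, 191.8]
tool_rot: [179.9, -0.2, 5.9]
contact_force: [0.6, -0.3, -0.6]
grip_width: 0.003
grip_force: 0.0
```

Emit:
move_arm --motion '[[[-30,40,0,0],[-30,40,0,0],[-30,40,0,0],[-30,40,0,0],[0,0,0,0],[0,0,0,0]]]'

```text
t: 15.38
position: [499.9, -280.7, 190.3]
tool_rot: [-180.0, -0.0, 5.8]
contact_force: [-0.0, 0.1, 0.1]
grip_width: 0.001
grip_force: 0.0
```

```bash
python3 st.py
python3 - <<'E'
from h import *
b=optics.get_image('top')[0];print(knob(b,'top'))
a=optics.get_image('side')[0]
cv2.imwrite('pics/c6.png',np.hstack([cv2.resize(x,None,fx=2.4,fy=2.4) for x in (a[130:260,200:360],b[110:240,190:350])]))
E
```

```text
t 15.375 fx [-129.3 -271.4] z 190.3 F [-0.   0.1  0.1]
(90, array([262.6, 188.9]), array([20.3, 23.1]))
[(97, array([255.9, 189.5]), array([18.5, 20. ]), array([21.8, 19.8]), array([28.3, 19.3]))]
```

View pics/c6.png

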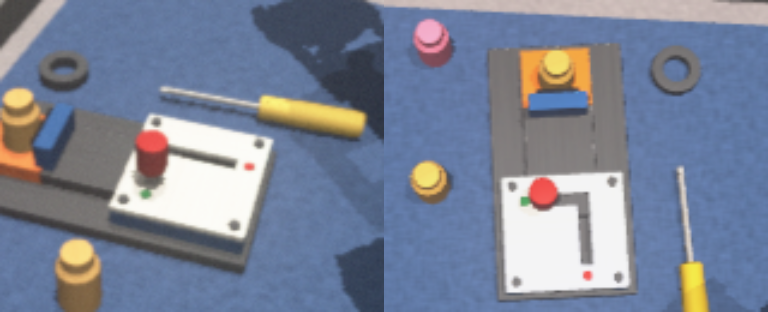

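The knob is beside the green dot at fixture (19, 20), the part is upright against the jaw, and nothing else has moved.

```bash
python3 -c "
from cell import arm
print(arm.finish_job())"
```

```text
the job is handed in; nothing more can be done
None
```

The clamp is closed on the brass part and latched: the cameras show the knob at the end of the short leg with the part still upright, the measured pushing force stayed near 10 N, the arm is clear, and the job is handed in, though no verdict came back.

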